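Snap the retaining clip into the seedling turner's shaft

ROBOT

A 7-joint arm with a two-finger parallel gripper is mounted at the origin on the work surface. World frame = base frame: x ahead of the robot, y to its left, z up, the work surface at z = 0. Lengths are in mm, angles in rad, forces in N, time in s.
With the tool pointing down it reaches from about 400 to 750 mm from the base axis. Payload 19.5 kg.
Tool frame: the origin (TCP) lies on the mounting face of the last link; the fingertips stand 173 mm ahead of it and the grasp point (between the pads) lies 155 mm ahead of it; z points along the fingers, y is the direction in which the jaws open and shut (so a half turn about z gives the same grasp; the last joint's range is limited). The gripper opens to 85 mm and grips with 20 to 120 N. Pads are 22 mm wide; open, the fingers measure 114 mm over their backs; the gripper's body (76 mm by 85 mm) begins 54 mm behind the grasp point. The pads swing forward as they close: fully open they stand 13 mm farther back than shut.
Start: joints at [1.13, 0.707, -0.028, 1.485, 0.022, 0.951, -0.075], TCP at [223.277, -529.871, 404.668] pointing down, gripper open.
Joint ranges: [-2.71, 2.71], [-0.32, 2.16], [-1.57, 1.52], [0, 2.45], [-1.46, 4.6], [0, 2.02], [-2.83, 2.83]. Speed limits (rad/s): [1.89, 1.89, 2.57, 2.57, 3.01, 3.01, 3.01].

INTERFACE

Orientations are given as a rotation vector (axis times angle).
In Python, from bench import status, imaging, sign_off gives the robot as it stands. The module is installed in compiled form; this text tells all that it offers.
- The arm moves only by the shell command python3 -m handwheel 'ROWS' [OPENING] [FORCE]. ROWS is a JSON object of lists of equal length, an entry for each row: "offset": the shift along the tool's x, y, z in mm, a list of three; "rot": the turn, a rotation vector about the tool's x, y, z in degrees, a list of three. In form: {"offset": [[x, y, z], ...], "rot": [[ax, ay, az], ...]}. A call has 1 to 20 rows; each row is the pose to reach, as a shift and turn from the pose commanded when the call began, along the tool's axes at that moment; what a row does not reach only later rows make up. A row lasts 1/8 s, in which the tool goes at most 62.5 mm and 10.7 degrees, less where a joint would pass 70% of its speed; a pose out of reach is approached as far as the arm can. A call with a gripper value outside its range is refused whole. OPENING is the gripper command: -1 is shut, 1 is fully open, values between are in proportion, set as the call begins (- or left out, the last holds). The fingers move at their own pace and stop on an object; FORCE is the grip in N (left out, the last holds). Time passes only in rows, so rows that repeat a pose let the fingers close. It gives the time, the measured TCP pose, the force and the opening at its end, in the units of the state.
- status.observe(): the state, without advancing time (a new reading comes with each control period).
- imaging.camera(name): name is "scene" or "side" or "wrist"; returns (picture, depth): 400x640x3 uint8, red, green, blue; 400x640 float32, mm along the optical axis (not along the pixel's ray), 0 where there is no reading.
- imaging.calibration(name): a dict with "fx", "fy", "cx", "cy" (pixels), "view" (4x4, takes a point from world to camera coordinates). Camera axes: x right, y down, z forward; pixel columns grow to the right and rows downward; lengths in mm; the calibration is good to about 2 mm. A picture is of the moment at which its call begins: read the wrist's pose just before it. calibration takes no time and is no camera call; for the wrist camera it gives the pose at the moment of the call.
- sign_off(): hands the job in, once; it reports no verdict.
The state is a dict: "t": time; "joint_pos": joint angles; "dq": joint speeds; "tau": joint torques, N m; "tool_pos": TCP position; "tool_rot": TCP orientation; "ft_force": force on the tool from outside, world axes, zero at the start; "wrist_torque": the same for the moment, N m; "gripper_width": finger opening in mm.
Only numpy, scipy, OpenCV 4.12 (cv2) and the standard library are available. Lean on these libraries where they do the work, as an engineer would, in place of code of your own. Each camera call takes 0.05 s, during which the arm holds its last target.

TASK

Lock the seedling wheel onto its shaft: take the long-tabbed spring clip from the clip rack, press it down over the shaft into the groove next to the wheel's hub until it snaps fully home, and let go. The shaft is held only by friction in its bearings, so feel for the groove gently and never push on it with more than about 20 N. Leave the short-tabbed spare clip in its slot and do not shift the glass beaker nearby.

Things in the scene. Friction and masses are not known exactly. Their poses are not given: they have to be found in the camera images.
- turner: Seedling turner, fixed: base plate 260 x 130 x 12 mm, housing 147 mm high at its -x end, level steel shaft 24 mm thick, axis about 100 mm up. On the shaft a wheel (128 mm across, 8 mm thick) and, towards the free end, its hub nose (30 mm across, 28 mm long, ends 12 mm short of the groove's centre). Origin: underside, below the shaft; x along the shaft to its free end, z up.
- groove_mark (a point): Point where the groove nominally is: 60 mm along x from the turner's origin, 100 mm up, same axes. Shaft, wheel and bearing were left off this by unknown amounts: the groove's true centre is up to 14 mm either way along x and 3 mm up or down. Groove 12 mm wide, core 18 mm thick; the shaft beside it 24 mm thick, for 6 mm to the hub and 40 mm to the free end.
- clip_grip (a point): Middle of the pull tab of the long-tabbed white plastic clip, where it is grasped; the clip stands upright, legs down, astride the rail in one of the rack's two slots. Tab 14 mm along x, 12 mm along y (grasp across y), from 24 mm below to 16 mm above this point. x: through the clip, lies along the shaft (either way round); y: across the legs; z: up the tab.
- clip_hole (a point): Centre of the clip's round opening, 40 mm below clip_grip, same axes; on the shaft's axis when home. Bridge 24 mm wide from 9 to 16 mm above it; springy legs 9 mm thick (x), 27 mm over both, ending 10 mm below it, with inward beads 9 mm thick (x), 12 mm apart. Resting on the thick shaft, this point is about 19 mm above its axis; over the groove about 4 mm lower.
- clip: The whole long-tabbed clip, same origin and axes as clip_hole, 35 to 57 g. Pressed down over the groove its legs spring apart at roughly 7 N, then snap under the core and the bridge meets it. On the thicker shaft beside the groove they cannot open far enough: the load just rises.
- rack: Clip rack, fixed: wooden base 200 x 70 x 8 mm with a rail 10 mm wide along x, top 45 mm above the table, and two slots between 5 mm high fins, 45 mm to either side of the middle. Origin: middle of the underside; x along the rail, z up. Lift clips straight up to clear it.
- spare_top (a point): Middle of the top of the short-tabbed spare clip in the rack's other slot: same kind of clip, but its tab is only 18 mm high, its top 70 mm above the table (the long tab's: 92 mm). Stays there.
- beaker: Open glass beaker, 68 mm across, 90 mm high, on the robot's side of rack and turner. Origin: centre of its underside. Left alone.
Things that resemble listed ones, but are neither listed nor needed, are in the scene too. What is shaped like the clip but blue is not meant. Several things look just like the rack: the one meant starts farthest from the robot's base.

How it is judged:
By the outcome, as a careful person would: the job done as asked, in the order asked, and still so for the second after the job is handed in, with the robot touching nothing.
It also fails if it takes over 72 s, if anything falls off the work surface, if the arm or the gripper's body presses on something with over 40 N, if the wrist force passes 120 N, or if a joint passes its speed limit or range.

## Working session

There is one attempt and no reset: what is moved stays moved. The work goes in short steps, Python scripts to look and compute and a shell command to move; the robot and the scene stay as the last step left them, time stands still between calls to the robot, and variables do not carry over. Pictures are saved under pics/ and viewed, and the job is handed in when it is done.

```bash
mkdir -p pics
cat > h.py <<'E'
import numpy as np, cv2
from bench import status, imaging
def snap(name,tag):
    c=imaging.calibration(name); p,d=imaging.camera(name)
    cv2.imwrite(f'pics/{tag}.png',p[:,:,::-1]); np.savez(f'pics/{tag}.npz',p=p,d=d,V=c['view'],K=[c['fx'],c['fy'],c['cx'],c['cy']])
    return p,d,c
def load(tag):
    z=np.load(f'pics/{tag}.npz'); return z['p'],z['d'],z['V'],z['K']
def cloud(tag):
    p,d,V,K=load(tag)
    v,u=np.mgrid[0:d.shape[0],0:d.shape[1]]
    X=np.stack([(u-K[2])/K[0]*d,(v-K[3])/K[1]*d,d],-1)
    R=np.array(V)[:3,:3];t=np.array(V)[:3,3]
    W=(X-t)@R
    W[d<=0]=np.nan
    return W,p
def proj(tag,P):
    p,d,V,K=load(tag); q=V[:3,:3]@np.array(P)+V[:3,3]; return K[0]*q[0]/q[2]+K[2],K[1]*q[1]/q[2]+K[3]
E
python3 - <<'E'
from h import *
s=status.observe();print(s)
for n in['scene','side','wrist']:
    p,d,c=snap(n,n+'0'); print(n,c)
E
```

```text
{'t': 0.0, 'joint_pos': array([ 1.13029033,  0.70711237, -0.02760508,  1.4849895 ,  0.02201259,
        0.95090481, -0.07551026]), 'dq': array([ 5.23788300e-05,  1.03631723e-03,  3.64708587e-04, -1.51015859e-03,
       -1.48624737e-03,  1.27517848e-03, -6.19945345e-04]), 'tau': array([ 2.83560374e-03, -8.83211946e+01,  1.23528276e+00, -2.36166716e+01,
        1.71178387e-02,  6.35866629e-03, -1.90666074e-04]), 'tool_pos': array([ 223.25482244, -529.81197051,  404.22432456]), 'tool_rot': array([-3.07828991e+00, -6.22067906e-01,  4.28401222e-04]), 'ft_force': array([-0.27878628,  0.18348977, -0.39337659]), 'wrist_torque': array([-0.04396153,  0.04640608, -0.01970457]), 'gripper_width': 85.0716171445155}
scene {'fx': 405.35346671296895, 'fy': 405.35346671296895, 'cx': 317.3429960657232, 'cy': 205.9899307176084, 'view': array([[ 8.81432821e-02,  9.95999707e-01, -1.46746333e-02,
        -7.94214779e+01],
       [ 8.29693026e-01, -8.15618996e-02, -5.52229246e-01,
        -3.56483935e+02],
       [-5.51217058e-01,  3.64998572e-02, -8.33563144e-01,
         1.08928607e+03],
       [ 0.000000
[... 287 characters left out ...]
83e-02,  6.84840969e-01, -7.23399362e-01,
         6.90558986e+01],
       [ 8.84289656e-02, -7.17978168e-01, -6.90425716e-01,
         8.30155465e+02],
       [ 0.00000000e+00,  0.00000000e+00,  0.00000000e+00,
         1.00000000e+00]])}
wrist {'fx': 296.66001798018254, 'fy': 296.66001798018254, 'cx': 314.63877278059624, 'cy': 196.66633367288136, 'view': array([[ 3.87564949e-01, -9.21839923e-01, -2.13703788e-03,
        -5.73038154e+02],
       [-8.76251826e-01, -3.69116591e-01,  3.09734853e-01,
        -3.97401435e+01],
       [-2.86314769e-01, -1.18169789e-01, -9.50820569e-01,
         3.81677512e+02],
       [ 0.00000000e+00,  0.00000000e+00,  0.00000000e+00,
         1.00000000e+00]])}
```

View pics/scene0.png

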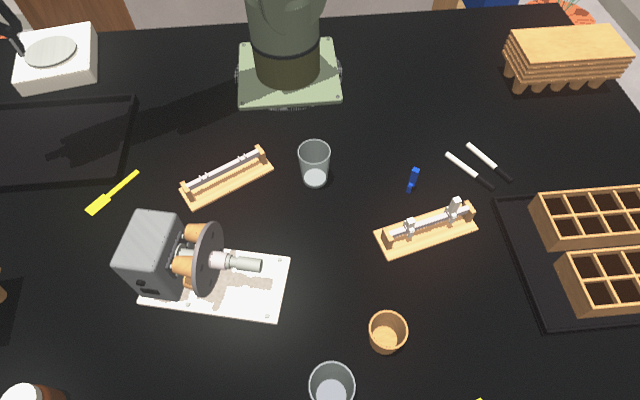

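View pics/side0.png

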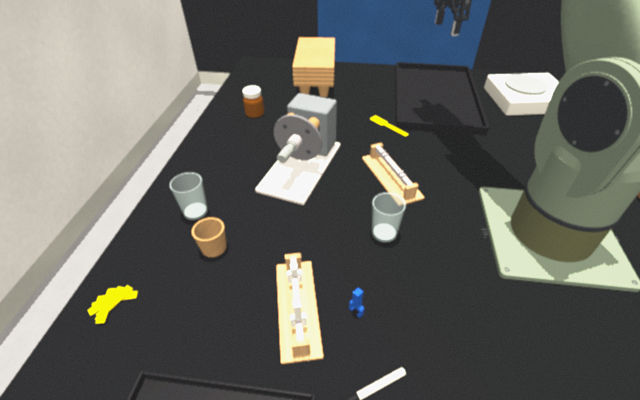

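View pics/wrist0.png

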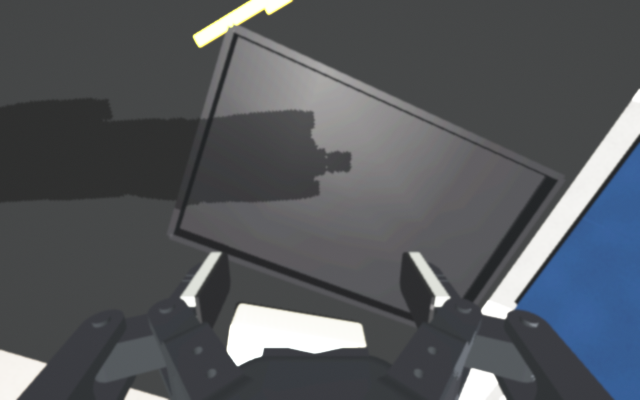

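The scene picture shows the rack that holds clips at about (425,230), with the long tab near (455,207) and the spare near (410,225). The turner is at (215,260) with its free end towards +y, and the beaker is at (315,165). There is an empty decoy rack at (227,177). Next I measure from the clouds.

Run:
```python
from h import *
for t in['scene0','side0']:
    W,p=cloud(t)
    print(t)
    P=W.reshape(-1,3);P=P[~np.isnan(P[:,0])]
    def st(n,m): 
        q=P[m]; print(n,len(q), q.min(0).round(1) if len(q) else '', q.max(0).round(1) if len(q) else '', np.median(q,0).round(1) if len(q) else '')
    print('table z',np.median(P[(abs(P[:,0]-500)<300)&(abs(P[:,1])<300)][:,2]))
    if t=='scene0':
        for uv in [(455,207),(455,203),(410,225),(425,240),(262,265),(230,262),(207,255),(315,165),(150,235),(270,300),(384,250)]:
            print(uv,W[uv[1],uv[0]].round(1))
    else:
        for uv in [(297,300),(290,153),(297,137),(320,105),(270,185),(387,225),(295,262)]:
            print(uv,W[uv[1],uv[0]].round(1))
W,p=cloud('scene0')
img=cv2.resize(p[170:330,100:500][:,:,::-1],None,fx=2,fy=2,interpolation=cv2.INTER_CUBIC);cv2.imwrite('pics/crop_a.png',img)
W,p=cloud('side0')
a=cv2.resize(p[80:210,240:360][:,:,::-1],None,fx=3,fy=3,interpolation=cv2.INTER_CUBIC)
b=cv2.resize(p[240:370,240:360][:,:,::-1],None,fx=3,fy=3,interpolation=cv2.INTER_CUBIC);cv2.imwrite('pics/crop_b.png',np.hstack([a,b]))
```

```text
scene0
table z 1.3154807256490426
(455, 207) [509.3 294.4  72.8]
(455, 203) [510.5 289.7  88.7]
(410, 225) [534.2 205.5  63. ]
(425, 240) [539.5 243.8   8.4]
(262, 265) [603.2 -65.2  91.7]
(230, 262) [ 599.9 -115.8  106.3]
(207, 255) [ 591.4 -150.3  121.4]
(315, 165) [392.2  41.6  84.8]
(150, 235) [ 561.7 -235.8  149.4]
(270, 300) [634.7 -61.6  11.7]
(384, 250) [553.7 160.1   8.9]
side0
table z -0.18624384699889138
(297, 300) [504.7 290.1  92.5]
(290, 153) [590.9 -87.5  99.9]
(297, 137) [ 583.6 -140.   109.9]
(320, 105) [ 540.4 -234.4  146.3]
(270, 185) [643.2 -68.1  12.1]
(387, 225) [359.9  74.2  58. ]
(295, 262) [531.8 179.4  43.1]
```

View pics/crop_a.png

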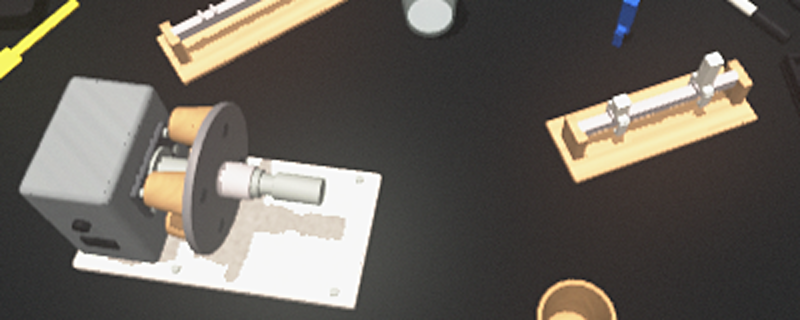

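View pics/crop_b.png

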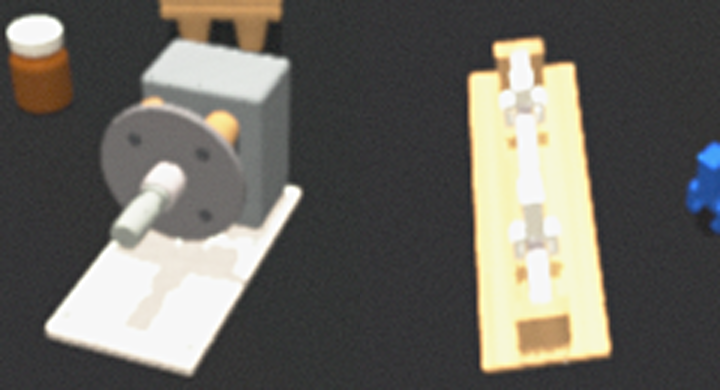

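Run:
```python
from h import *
for t in['scene0','side0']:
    W,p=cloud(t); m=~np.isnan(W[...,0]); P=W[m]; C=p[m].astype(int)
    print(t)
    # rack base
    s=(P[:,2]>5)&(P[:,2]<12)&(abs(P[:,0]-525)<80)&(abs(P[:,1]-245)<120)&(C[:,0]>C[:,2]+30)
    q=P[s][:,:2].astype(np.float32); print('rack',cv2.minAreaRect(q))
    s=(P[:,2]>40)&(P[:,2]<49)&(abs(P[:,0]-525)<60)&(abs(P[:,1]-245)<75)
    q=P[s][:,:2].astype(np.float32); r=cv2.fitLine(q,cv2.DIST_HUBER,0,.01,.01).ravel();print('rail',r,np.degrees(np.arctan2(r[1],r[0])),len(q), np.median(P[s][:,2]))
    s=(P[:,2]>87)&(P[:,2]<96)&(abs(P[:,0]-508)<25)&(abs(P[:,1]-290)<25)
    print('tab top',s.sum(),P[s].mean(0),P[s].min(0),P[s].max(0))
    s=(P[:,2]>66)&(P[:,2]<75)&(abs(P[:,0]-535)<25)&(abs(P[:,1]-200)<25)
    print('spare top',s.sum(),P[s].mean(0))
    # base plate
    s=(P[:,2]>9)&(P[:,2]<15)&(abs(P[:,0]-600)<120)&(abs(P[:,1]+130)<170)&(C.min(1)>130)
    q=P[s][:,:2].astype(np.float32); r=cv2.minAreaRect(q);print('plate',r,cv2.boxPoints(r).round(0).tolist())
    s=(P[:,2]>141)&(P[:,2]<153)&(abs(P[:,0]-560)<120)&(abs(P[:,1]+230)<90)
    q=P[s][:,:2].astype(np.float32); r=cv2.minAreaRect(q);print('housing top',r,np.median(P[s][:,2]))
    # shaft free end
    s=(P[:,2]>85)&(P[:,2]<118)&(P[:,1]>-125)&(P[:,1]<-40)&(abs(P[:,0]-598)<30)
    q=P[s]; print('shaft pts',len(q),q.min(0),q.max(0))
    for y in range(-125,-40,5):
        a=q[(q[:,1]>=y)&(q[:,1]<y+5)]
        if len(a): print(y,len(a),a.min(0).round(1)[[0,2]],a.max(0).round(1)[[0,2]])
    s=(P[:,2]>30)&(P[:,2]<95)&(abs(P[:,0]-375)<60)&(abs(P[:,1]-45)<60)
    print('beaker',P[s].min(0),P[s].max(0))
```

```text
scene0
rack ((515.9839477539062, 250.52854919433594), (70.69560241699219, 200.01220703125), 14.726760864257812)
rail [ 2.6129159e-01 -9.6525991e-01  5.2014056e+02  2.4087033e+02] -74.85328 400 45.50347946629418
tab top 58 [504.96955446 293.04072056  91.88296971] [497.68638564 286.52561826  87.04613308] [512.0006774  301.23742293  94.64929967]
spare top 52 [528.37309086 206.6008974   70.4244789 ]
plate ((583.9756469726562, -160.9965057373047), (258.44769287109375, 130.16998291015625), 76.49053955078125) [[491.0, -271.0], [617.0, -302.0], [677.0, -51.0], [551.0, -20.0]]
housing top ((571.0213012695312, -215.91123962402344), (138.19688415527344, 109.73699951171875), 76.70194244384766) 147.09511131774195
shaft pts 543 [ 579.29260647 -124.98624512   87.15395703] [618.06264166 -63.78140885 115.5964541 ]
-125 54 [582.   99.1] [606.  115.6]
-120 49 [579.3  92.2] [606.2 112.2]
-115 37 [583.2  97.5] [604.3 109.2]
-110 34 [590.6  93.5] [608.2 111.5]
-105 42 [587.1  96.1] [611.4 111.9]
-100 42 [589.  99.] [611.1 111.9]
-95 45 [591.8  94.4] [613.  112.3]
-90 45 [590.6  97.5] [614.  111.5]
-85 44 
[... 908 characters left out ...]
.09555053710938), 76.3249740600586) 146.1080481502845
shaft pts 260 [ 578.5742543  -124.84654118   86.94842612] [617.96668136 -62.68241138 113.21831205]
-125 26 [578.6  91.9] [602.8 113.2]
-120 27 [579.9  89.4] [604.2 110.5]
-115 24 [583.8  89.7] [603.1 108. ]
-110 6 [587.6  97.5] [594.7 105. ]
-105 6 [591.2 104.5] [608.1 109.8]
-100 18 [587.9  93.5] [609.7 111.4]
-95 17 [587.5  94.2] [605.7 110. ]
-90 14 [590.8  95. ] [608.7 110. ]
-85 17 [591.9  91.6] [613.  109.7]
-80 18 [591.5  94.2] [614.3 110. ]
-75 14 [592.9  94.6] [613.6 110.9]
-70 46 [593.9  86.9] [618.  111.5]
-65 27 [595.5  89.5] [608.2 106.9]
beaker [327.53170523   9.49822542  30.02384738] [394.36458238  77.33848239  91.24953468]
```

```bash
cat >> h.py <<'E'
from scipy.spatial.transform import Rotation as Ro
def delta(P,az,s=None):
    """offset in tool axes & rot (deg) to TCP at P with tool z down, tool x at azimuth az deg"""
    s=s or status.observe(); R=Ro.from_rotvec(s['tool_rot'])
    a=np.radians(az); T=np.array([[np.cos(a),np.sin(a),0],[np.sin(a),-np.cos(a),0],[0,0,-1]])
    T=Ro.from_matrix(T)
    return R.inv().apply(np.array(P)-s['tool_pos']).round(2),(R.inv()*T).as_rotvec(degrees=True).round(2)
E
python3 - <<'E'
from h import *
s=status.observe();c=imaging.calibration('wrist');V=c['view'];C=-V[:3,:3].T@V[:3,3]
R=Ro.from_rotvec(s['tool_rot']).as_matrix()
print('cam tool',R.T@(C-s['tool_pos']),'\n',R.T@V[:3,:3].T, 'toolx',R[:,0])
# view position: groove ~ (591,-110,100)
d=np.array([.2368,.9716,0])
G=np.array([591,-110,100.])
P=G-d*20;P[2]=400
print(P,delta(P,76.3))
E
```

```text
cam tool [79.95045572 -0.99768501 30.32859206] 
 [[-8.29780886e-04 -9.50826963e-01 -3.09721484e-01]
 [ 9.99998900e-01 -4.08127255e-04 -1.42618965e-03]
 [ 1.22965379e-03 -3.09722327e-01  9.50826256e-01]] toolx [ 9.21521495e-01  3.88327353e-01 -8.15657581e-06]
[ 586.264 -129.432  400.   ] (array([ 489.98, -228.  ,    4.55]), array([-4.000e-02, -2.000e-02, -5.345e+01]))
```

```bash
python3 -m handwheel '{"offset": [[50,-24,10],[100,-49,20],[150,-73,34],[200,-98,34],[250,-122,34],[300,-146,34],[350,-170,34],[400,-195,34],[450,-219,34],[502,-244,34],[502,-244,34],[502,-244,34],[502,-244,34],[502,-244,34],[502,-244,34],[502,-244,34]], "rot": [[0,0,-5],[0,0,-10],[0,0,-16],[0,0,-22],[0,0,-28],[0,0,-34],[0,0,-40],[0,0,-46],[0,0,-50],[0,0,-53.4],[0,0,-53.4],[0,0,-53.4],[0,0,-53.4],[0,0,-53.4],[0,0,-53.4],[0,0,-53.4]]}' 1 60
python3 - <<'E'
from h import *
s=status.observe();print(s['t'],s['tool_pos'],s['joint_pos'],s['ft_force'],delta([591,-110,370],76.3))
snap('wrist','w1')
W,p=cloud('w1')
im=cv2.imread('pics/w1.png')
E
```

```text
t: 2.15
tool_pos: [591.1, -110.2, 370.8]
tool_rot: [-2.472, -1.939, -0.0]
ft_force: [-0.2, 0.6, -0.6]
gripper_width: 85.4
2.15 [ 591.0762171  -110.24066061  370.76117098] [ 0.22752917  0.78975352 -0.20147782  1.4260678   0.17637801  0.94341091
 -0.25977775] [-0.16497783  0.61549673 -0.59130029] (array([ 0.22, -0.13,  0.76]), array([ 0.  , -0.  , -0.07]))
```

View pics/w1.png

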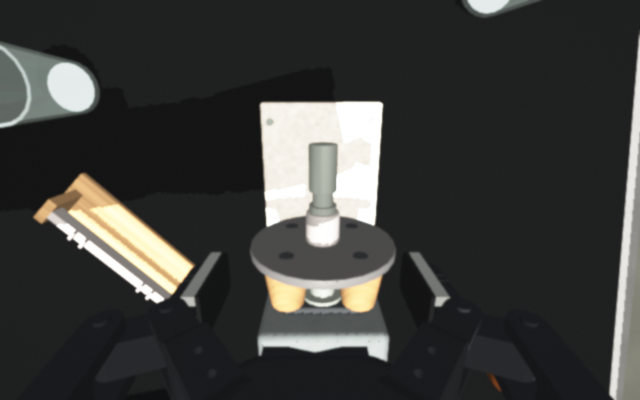

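The wrist picture looks down on the turner: free end at (322,145), groove near (322,200), hub nose at (322,215–245).

Run:
```python
from h import *
W,p=cloud('w1')
im=cv2.resize(p[130:260,250:400][:,:,::-1],None,fx=5,fy=4.5,interpolation=cv2.INTER_CUBIC);cv2.imwrite('pics/crop_w1.png',im)
a=np.radians(76.3);d=np.array([np.cos(a),np.sin(a)]);n=np.array([-np.sin(a),np.cos(a)])
O=np.array([591,-110.])
for v in range(140,250,2):
    q=W[v,295:350]; s=(q[:,2]>80)&(q[:,2]<125)
    q=q[s]
    if len(q): 
        al=(q[:,:2]-O)@d; la=(q[:,:2]-O)@n; i=np.argmax(q[:,2]); print(v,len(q),'along %.1f'%np.median(al),'lat %.1f %.1f mid %.1f'%(la.min(),la.max(),(la.min()+la.max())/2),'top %.1f'%np.sort(q[:,2])[-5:].mean())
```

```text
142 22 along 47.5 lat -14.9 2.4 mid -6.3 top 93.5
144 30 along 47.5 lat -17.8 5.6 mid -6.1 top 105.2
146 30 along 46.6 lat -17.8 5.6 mid -6.1 top 110.8
148 30 along 45.0 lat -17.9 5.6 mid -6.2 top 110.8
150 30 along 43.5 lat -18.0 5.6 mid -6.2 top 111.0
152 30 along 41.9 lat -18.0 5.6 mid -6.2 top 110.7
154 30 along 40.3 lat -18.1 5.6 mid -6.2 top 110.6
156 30 along 38.8 lat -18.1 5.6 mid -6.2 top 110.8
158 30 along 37.1 lat -18.2 5.6 mid -6.3 top 110.9
160 30 along 35.6 lat -18.3 5.7 mid -6.3 top 110.4
162 29 along 34.0 lat -17.1 5.7 mid -5.7 top 110.8
164 29 along 32.5 lat -17.1 5.7 mid -5.7 top 111.2
166 29 along 30.8 lat -17.2 5.7 mid -5.7 top 111.0
168 29 along 29.2 lat -17.3 5.7 mid -5.8 top 110.6
170 28 along 27.5 lat -17.3 5.7 mid -5.8 top 110.5
172 29 along 25.9 lat -17.3 5.8 mid -5.8 top 110.4
174 29 along 24.2 lat -17.4 5.8 mid -5.8 top 110.4
176 28 along 22.6 lat -17.5 4.9 mid -6.3 top 110.6
178 28 along 20.9 lat -17.5 4.9 mid -6.3 top 110.7
180 28 along 19.3 lat -17.6 4.9 mid -6.3 top 110.5
182 28 along 17.7 lat -17.6 4.9 mid -6.3 top 110.7
184 28 along 16.0 lat -17.6 4.
[... 974 characters left out ...]
 -6.1 top 113.8
224 33 along -18.0 lat -19.8 7.8 mid -6.0 top 113.5
226 33 along -19.8 lat -20.0 7.8 mid -6.1 top 113.1
228 33 along -21.5 lat -19.9 7.8 mid -6.0 top 113.6
230 33 along -23.4 lat -20.1 7.9 mid -6.1 top 114.2
232 55 along -27.3 lat -32.3 19.1 mid -6.6 top 113.7
234 55 along -29.1 lat -31.9 18.8 mid -6.6 top 113.8
236 55 along -30.9 lat -31.3 18.4 mid -6.4 top 113.8
238 55 along -32.8 lat -30.8 18.2 mid -6.3 top 113.7
240 55 along -34.8 lat -30.4 17.9 mid -6.2 top 113.7
242 55 along -37.1 lat -29.8 17.6 mid -6.1 top 113.6
244 54 along -38.1 lat -29.4 16.7 mid -6.4 top 113.8
246 55 along -38.4 lat -29.2 17.2 mid -6.0 top 113.3
248 55 along -38.5 lat -28.7 17.0 mid -5.8 top 116.3
```

View pics/crop_w1.png

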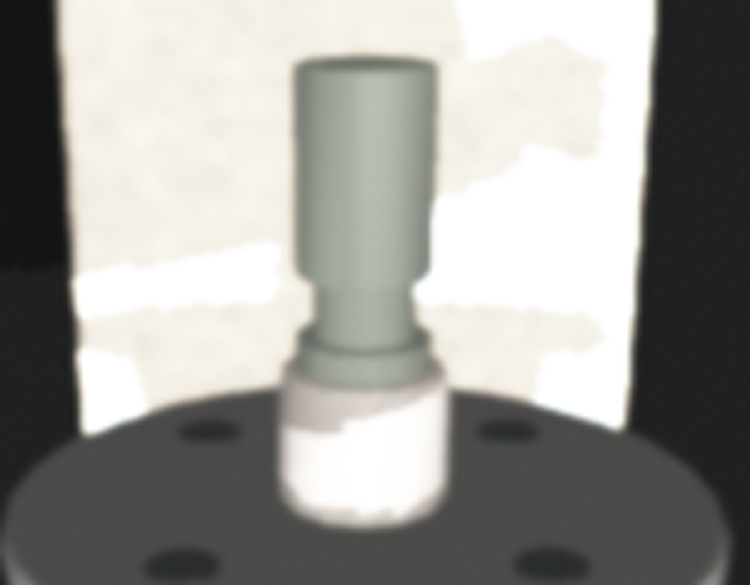

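Run:
```python
from h import *
W,p=cloud('w1')
a=np.radians(76.3);d=np.array([np.cos(a),np.sin(a)])
O=np.array([591,-110.])
for v in list(range(140,152))+list(range(188,220)):
    q=W[v,319:326]; print(v,((q[:,:2]-O)@d).mean().round(1),q[:,2].mean().round(1),end=' | ')
P=W.reshape(-1,3);C=p.reshape(-1,3).astype(int);s=(P[:,2]>8)&(P[:,2]<16)&(C.min(1)>130)&(abs(P[:,0]-610)<80)&(P[:,1]>-120)&(P[:,1]<0)
print('plate z',np.median(P[s][:,2]))
q=P[s][:,:2]-O; al=q@d; la=q@np.array([-d[1],d[0]]); print('plate end along',np.percentile(al,99.5),'lat',np.percentile(la[al>35],[.5,99.5]))
for nme,c in(('scene',(583.98,-161.0)),('side',(583.75,-158.9))): print(nme,'plate end',(np.array(c)-O)@d+130, 'lat',(np.array(c)-O)@np.array([-d[1],d[0]]))
print(delta([504.8,294.6,340],104.8))
```

```text
140 39.1 12.5 | 141 38.0 12.5 | 142 47.5 92.6 | 143 47.5 98.4 | 144 47.5 104.4 | 145 47.4 109.1 | 146 46.8 110.1 | 147 46.0 110.3 | 148 45.3 110.3 | 149 44.5 110.6 | 150 43.7 110.4 | 151 43.0 110.6 | 188 13.0 110.2 | 189 12.3 110.7 | 190 11.3 110.4 | 191 10.4 110.1 | 192 9.6 110.2 | 193 8.7 110.1 | 194 7.8 109.9 | 195 6.2 107.7 | 196 5.3 107.3 | 197 4.3 107.0 | 198 3.6 107.7 | 199 2.6 107.3 | 200 1.7 107.3 | 201 1.0 107.6 | 202 -0.0 107.2 | 203 -0.9 107.3 | 204 -1.6 107.7 | 205 -2.7 107.2 | 206 -3.6 107.2 | 207 -4.2 107.8 | 208 -4.5 109.5 | 209 -4.9 110.9 | 210 -6.0 110.3 | 211 -6.8 110.3 | 212 -7.7 110.4 | 213 -8.4 111.0 | 214 -9.4 110.5 | 215 -10.4 110.4 | 216 -10.6 112.1 | 217 -11.0 113.2 | 218 -12.0 112.9 | 219 -12.7 113.4 | plate z 12.384481508219361
plate end along 78.73892053352483 lat [-70.08252369  57.77418346]
scene plate end 78.78839109473941 lat -5.258470626963098
side plate end 80.77417147313936 lat -4.537654222625823
(array([ 372.65, -180.1 ,   30.75]), array([ -0.  ,  -0.  , -28.56]))
```

```bash
python3 -m handwheel '{"offset": [[45,-22,4],[90,-44,8],[135,-65,12],[180,-87,16],[225,-109,20],[270,-131,24],[315,-152,27],[345,-167,30],[372.5,-180,30.7],[372.5,-180,30.7],[372.5,-180,30.7],[372.5,-180,30.7],[372.5,-180,30.7],[372.5,-180,30.7]], "rot": [[0,0,-4],[0,0,-8],[0,0,-12],[0,0,-16],[0,0,-20],[0,0,-24],[0,0,-26],[0,0,-28],[0,0,-28.5],[0,0,-28.5],[0,0,-28.5],[0,0,-28.5],[0,0,-28.5],[0,0,-28.5]]}' 1 60
python3 - <<'E'
from h import *
s=status.observe();print(s['t'],s['tool_pos'],s['joint_pos'],s['ft_force'])
snap('wrist','w2')
W,p=cloud('w2')
cv2.imwrite('pics/crop_w2.png',cv2.resize(p[100:300,220:420][:,:,::-1],None,fx=3,fy=3,interpolation=cv2.INTER_CUBIC))
P=W.reshape(-1,3)
for nm,lo,hi,c in(('tab',88,97,(505,294)),('spare',66,75,(528,208))):
    s=(P[:,2]>lo)&(P[:,2]<hi)&(abs(P[:,0]-c[0])<20)&(abs(P[:,1]-c[1])<20)
    q=P[s];print(nm,len(q),q.mean(0),np.median(q[:,2]),cv2.minAreaRect(q[:,:2].astype(np.float32)))
s=(P[:,2]>42)&(P[:,2]<49)&(abs(P[:,0]-525)<60)&(abs(P[:,1]-250)<60)
r=cv2.fitLine(P[s][:,:2].astype(np.float32),cv2.DIST_HUBER,0,.01,.01).ravel();print('rail',r,np.degrees(np.arctan2(r[1],r[0])))
C=p.reshape(-1,3).astype(int)
s=(P[:,2]>4)&(P[:,2]<13)&(abs(P[:,0]-525)<90)&(abs(P[:,1]-250)<130)&(C[:,0]>C[:,2]+30)
print(cv2.minAreaRect(P[s][:,:2].astype(np.float32)))
E
```

```text
t: 3.95
tool_pos: [505.0, 294.3, 340.1]
tool_rot: [-1.918, -2.488, -0.0]
ft_force: [-0.4, -0.1, -0.6]
gripper_width: 85.6
3.95 [504.9689962  294.27373385 340.08978116] [-0.45470022  0.80675038 -0.25755836  1.52773355  0.2495657   0.83942429
 -0.54656464] [-0.37774793 -0.13712861 -0.60621992]
tab 273 [505.23728527 295.56788813  92.16500674] 92.27726428617665 ((505.3130187988281, 295.127197265625), (11.044486999511719, 14.223806381225586), 14.907063484191895)
spare 191 [527.92228974 209.22720533  69.78659568] 70.02501092947213 ((528.1143188476562, 208.254150390625), (11.477794647216797, 15.20739459991455), 14.927515983581543)
rail [ 2.5444013e-01 -9.6708852e-01  5.1678467e+02  2.5166121e+02] -75.25958
((516.8209838867188, 251.66171264648438), (70.247802734375, 199.5341033935547), 14.925355911254883)
```

View pics/w2.png

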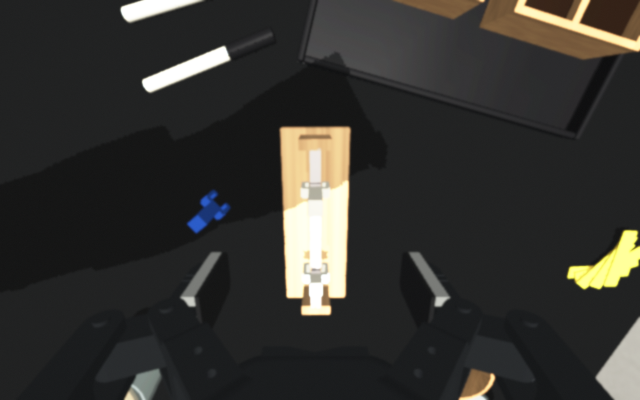

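View pics/crop_w2.png

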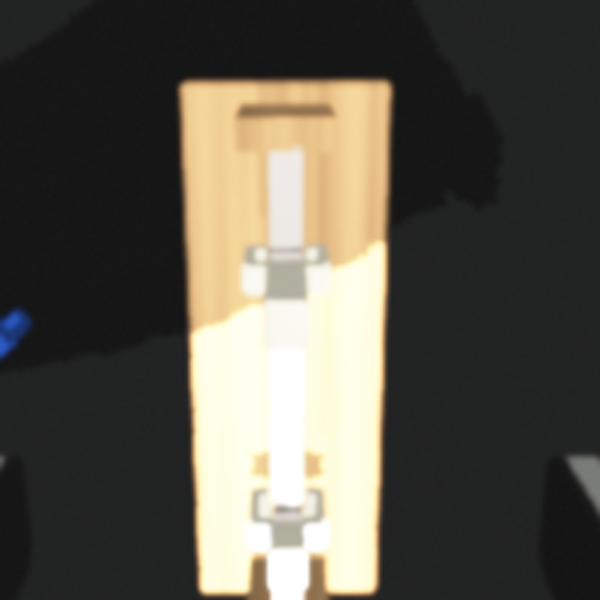

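The tab top is at (505.3, 295.2, 92.2), which matches rack geometry (centre + 45 mm). I'll descend and grasp.

```bash
python3 -m handwheel '{"offset": [[0.8,0.4,25],[0.8,0.4,50],[0.8,0.4,75],[0.8,0.4,95],[0.8,0.4,103],[0.8,0.4,108],[0.8,0.4,108],[0.8,0.4,108],[0.8,0.4,108]], "rot": [[0,0,0],[0,0,0],[0,0,0],[0,0,0],[0,0,0],[0,0,0],[0,0,0],[0,0,0],[0,0,0]]}' 1 60
python3 -m handwheel '{"offset": [[0,0,0],[0,0,0],[0,0,0],[0,0,0],[0,0,0],[0,0,0],[0,0,0],[0,0,0],[0,0,0],[0,0,0]], "rot": [[0,0,0],[0,0,0],[0,0,0],[0,0,0],[0,0,0],[0,0,0],[0,0,0],[0,0,0],[0,0,0],[0,0,0]]}' -1 60
python3 - <<'E'
from h import *
snap('wrist','w3')
E
```

```text
t: 5.12
tool_pos: [505.1, 295.4, 232.4]
tool_rot: [1.918, 2.488, 0.001]
ft_force: [-0.6, 0.1, -0.3]
gripper_width: 85.4
t: 6.38
tool_pos: [505.0, 295.4, 232.1]
tool_rot: [-1.918, -2.488, -0.0]
ft_force: [-0.3, -1.4, 5.9]
gripper_width: 11.5
```

View pics/w3.png

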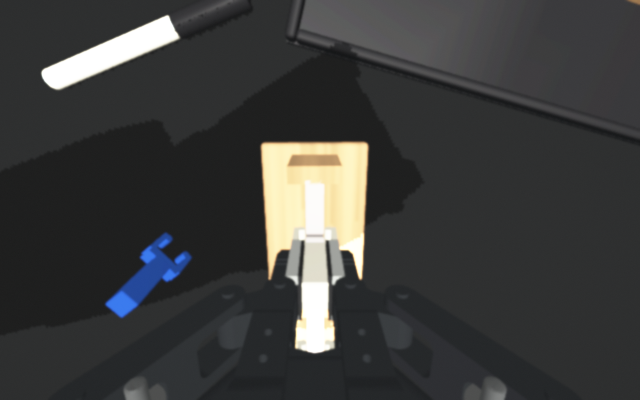

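The clip is gripped (tab between the pads at (315,260), width 11.5). Lifting straight up.

```bash
python3 -m handwheel '{"offset": [[0,0,-5],[0,0,-15],[0,0,-30],[0,0,-50],[0,0,-80],[0,0,-110],[0,0,-130],[0,0,-130],[0,0,-130],[0,0,-130]], "rot": [[0,0,0],[0,0,0],[0,0,0],[0,0,0],[0,0,0],[0,0,0],[0,0,0],[0,0,0],[0,0,0],[0,0,0]]}' -1 60
python3 - <<'E'
from h import *
snap('wrist','w4');snap('side','s4')
print(status.observe()['ft_force'],status.observe()['tool_pos'])
# clip height relative: predicted grip pt
# target hover: groove (597.3,-110.0,98.5); clip hole on shaft at +19 -> grip +59; hover 30 above
print(delta([597.3,-110.0,98.5+59+155+30],76.3))
E
```

```text
t: 7.68
tool_pos: [504.9, 295.3, 361.4]
tool_rot: [-1.918, -2.488, 0.002]
ft_force: [0.4, -0.7, -1.0]
gripper_width: 11.1
[ 0.39950695  0.14598789 -0.28986839] [504.9890468  295.39251044 361.54416671]
(array([-415.53,  -13.95,   19.09]), array([-4.000e-02,  2.000e-02,  2.845e+01]))
```

View pics/w4.png

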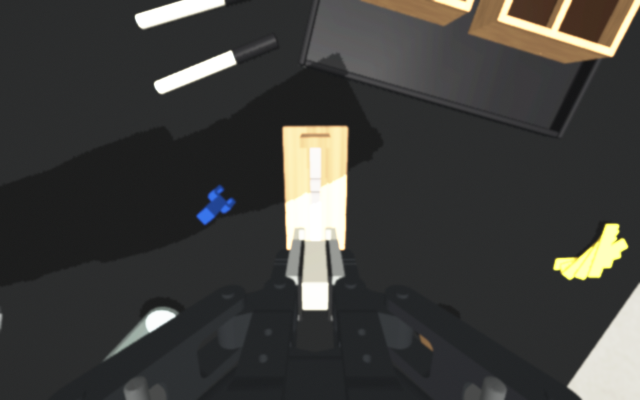

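View pics/s4.png

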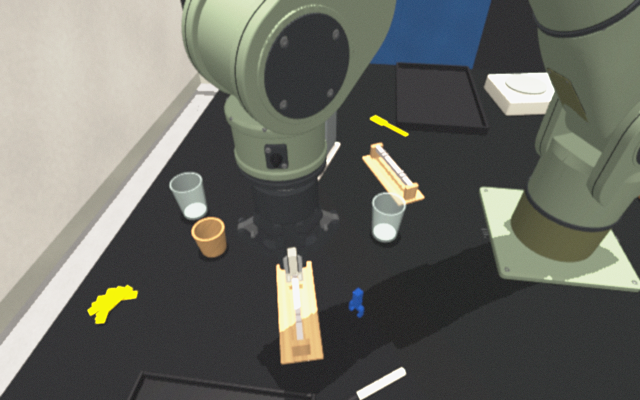

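```bash
python3 -m handwheel '{"offset": [[-35,-1,0],[-70,-2,0],[-115,-4,0],[-160,-5,0],[-205,-7,0],[-250,-8,0],[-295,-10,0],[-335,-11,5],[-370,-12,10],[-395,-13,15],[-410,-14,18.5],[-415.5,-14,18.5],[-415.5,-14,18.5],[-415.5,-14,18.5],[-415.5,-14,18.5],[-415.5,-14,18.5]], "rot": [[0,0,2],[0,0,5],[0,0,8],[0,0,11],[0,0,14],[0,0,17],[0,0,20],[0,0,23],[0,0,26],[0,0,28.4],[0,0,28.4],[0,0,28.4],[0,0,28.4],[0,0,28.4],[0,0,28.4],[0,0,28.4]]}' -1 60
python3 - <<'E'
from h import *
s=status.observe();print(s['t'],s['tool_pos'],s['ft_force'],delta([597.3,-110.0,343],76.3))
snap('wrist','w5');snap('side','s5');snap('scene','c5')
for t,a,b,c,d in(('w5',120,270,230,410),('s5',80,230,220,400),('c5',180,330,150,330)):
    p=load(t)[0]; cv2.imwrite(f'pics/crop_{t}.png',cv2.resize(p[a:b,c:d][:,:,::-1],None,fx=4,fy=4,interpolation=cv2.INTER_CUBIC))
E
```

```text
t: 9.78
tool_pos: [597.3, -109.7, 343.6]
tool_rot: [-2.469, -1.942, -0.0]
ft_force: [-0.7, -0.4, -0.1]
gripper_width: 11.0
9.775 [ 597.26877316 -109.67422396  343.57221459] [-0.68391963 -0.39750275 -0.08865615] (array([-0.31,  0.11,  0.57]), array([-0.  , -0.01,  0.08]))
```

View pics/crop_w5.png

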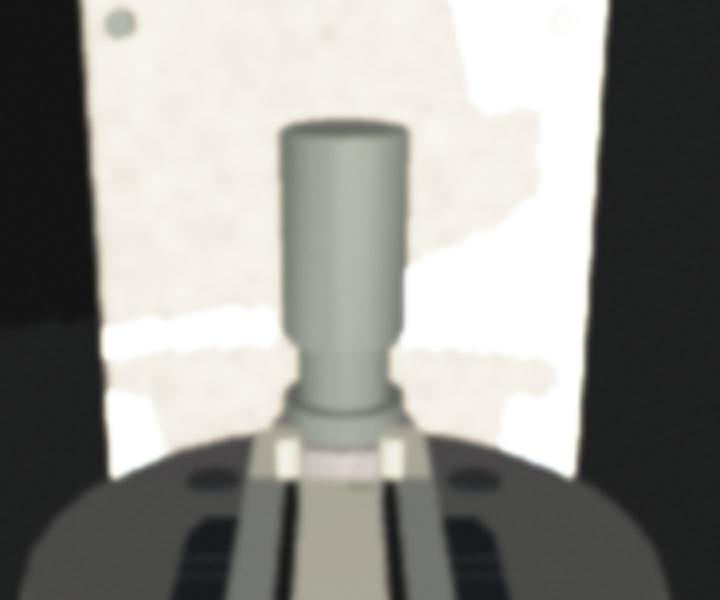

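View pics/crop_s5.png

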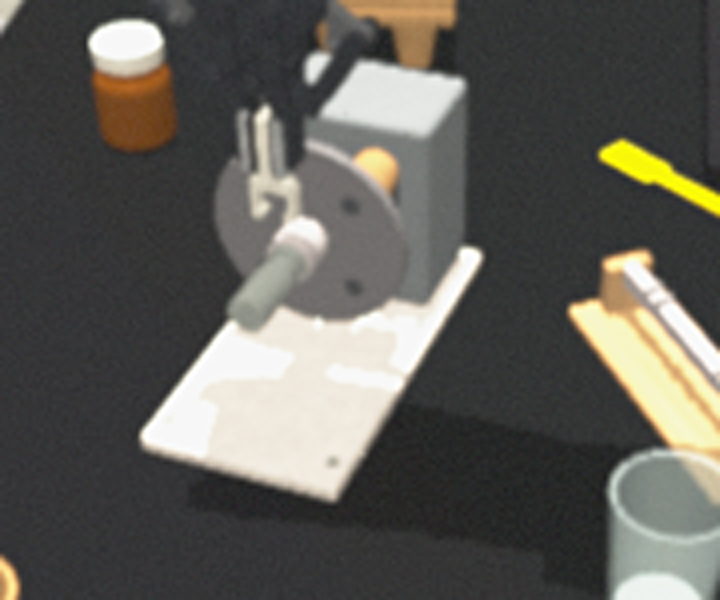

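View pics/crop_c5.png

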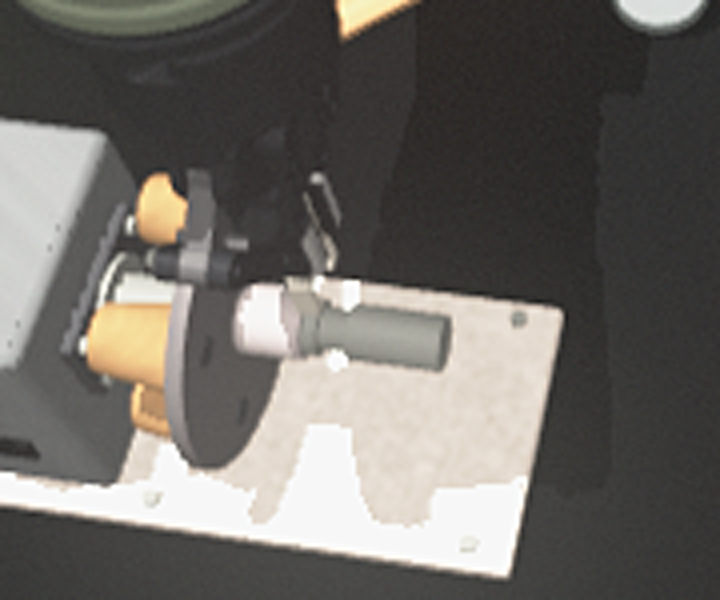

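The clip hangs centred above the shaft axis. Next I measure the clip against the groove in this same view.

Run:
```python
from h import *
W,p=cloud('w5')
a=np.radians(76.3);d=np.array([np.cos(a),np.sin(a)]);n=np.array([-d[1],d[0]])
O=np.array([597.27,-109.67])
for v in list(range(148,156))+list(range(198,250,1)):
    q=W[v,290:345]; s=(q[:,2]>75); 
    c=W[v,312:319]; q=q[s]; la=(q[:,:2]-O)@n
    print(v,'al %.1f z %.1f'%(((c[:,:2]-O)@d).mean(),c[:,2].mean()),'lat %.1f %.1f %.1f'%(la.min(),la.max(),(la.min()+la.max())/2))
```

```text
Traceback (most recent call last):
ValueError: zero-size array to reduction operation minimum which has no identity
```

Run:
```python
from h import *
W,p=cloud('w5')
a=np.radians(76.3);d=np.array([np.cos(a),np.sin(a)]);n=np.array([-d[1],d[0]])
O=np.array([597.27,-109.67])
for v in list(range(148,154))+list(range(198,262,1)):
    q=W[v,285:345]; s=(q[:,2]>75)&(q[:,2]<190); 
    c=W[v,312:319]; q=q[s]
    if len(q)<3: continue
    la=(q[:,:2]-O)@n
    print(v,'al %.1f z %.1f'%(((c[:,:2]-O)@d).mean(),c[:,2].mean()),'lat %.1f %.1f %.1f'%(la.min(),la.max(),(la.min()+la.max())/2))
for v in (236,240,246,250,256):
  print(v,[(int(u),((W[v,u,:2]-O)@d).round(1),((W[v,u,:2]-O)@n).round(1),W[v,u,2].round(0)) for u in range(290,342,3)])
```

```text
149 al 45.7 z 89.2 lat -5.1 5.4 0.1
150 al 45.7 z 93.9 lat -10.2 9.8 -0.2
151 al 45.6 z 98.0 lat -11.6 11.1 -0.2
152 al 45.7 z 103.0 lat -11.3 10.9 -0.2
153 al 45.6 z 107.0 lat -12.2 11.8 -0.2
198 al 13.6 z 110.2 lat -12.1 11.4 -0.4
199 al 12.8 z 109.9 lat -12.1 11.4 -0.3
200 al 12.2 z 110.6 lat -12.1 11.5 -0.3
201 al 11.4 z 110.4 lat -12.1 11.5 -0.3
202 al 10.6 z 110.3 lat -12.2 11.4 -0.4
203 al 9.8 z 110.2 lat -11.2 10.6 -0.3
204 al 9.0 z 110.2 lat -11.3 10.6 -0.4
205 al 8.3 z 110.4 lat -10.4 9.8 -0.3
206 al 7.5 z 110.2 lat -8.7 8.2 -0.3
207 al 6.7 z 110.0 lat -9.0 8.4 -0.3
208 al 5.8 z 109.8 lat -9.2 8.5 -0.3
209 al 4.2 z 107.6 lat -9.1 8.5 -0.3
210 al 3.4 z 107.6 lat -9.1 8.5 -0.3
211 al 2.6 z 107.6 lat -9.2 8.5 -0.3
212 al 1.8 z 107.6 lat -9.2 8.6 -0.3
213 al 1.2 z 107.9 lat -9.2 8.5 -0.3
214 al 0.1 z 107.3 lat -9.2 8.6 -0.3
215 al -0.4 z 107.9 lat -10.3 9.6 -0.3
216 al -1.4 z 107.4 lat -10.9 11.2 0.1
217 al -2.1 z 107.7 lat -11.6 11.1 -0.3
218 al nan z nan lat -11.6 11.8 0.1
219 al -3.8 z 107.6 lat -11.5 10.9 -0.3
220 al -4.6 z 107.4 lat -11.3 10.8 -0.3
221 al -5.4 z 107.4 lat 
[... 6423 characters left out ...]
3.6), np.float64(182.0)), (311, np.float64(5.9), np.float64(2.1), np.float64(180.0)), (314, np.float64(6.3), np.float64(0.6), np.float64(181.0)), (317, np.float64(6.6), np.float64(-0.9), np.float64(181.0)), (320, np.float64(6.0), np.float64(-2.4), np.float64(180.0)), (323, np.float64(5.9), np.float64(-3.9), np.float64(180.0)), (326, np.float64(9.2), np.float64(-5.2), np.float64(186.0)), (329, np.float64(12.5), np.float64(-6.3), np.float64(192.0)), (332, np.float64(12.2), np.float64(-7.7), np.float64(192.0)), (335, np.float64(12.2), np.float64(-9.1), np.float64(192.0)), (338, np.float64(12.2), np.float64(-10.5), np.float64(191.0)), (341, np.float64(8.9), np.float64(-12.5), np.float64(186.0))]
```

In one view, the clip is within 0.2 mm of the groove's centre along the shaft (edges, hub and free end all agree), and 0.65 mm off sideways. I'll correct that and come down to just above contact.

```bash
python3 -m handwheel '{"offset": [[0.2,0.6,5],[0.2,0.6,12],[0.2,0.6,19],[0.2,0.6,24],[0.2,0.6,27],[0.2,0.6,27],[0.2,0.6,27],[0.2,0.6,27]], "rot": [[0,0,0],[0,0,0],[0,0,0],[0,0,0],[0,0,0],[0,0,0],[0,0,0],[0,0,0]]}' -1 60
python3 -m handwheel '{"offset": [[0,0,1],[0,0,1],[0,0,1]], "rot": [[0,0,0],[0,0,0],[0,0,0]]}' -1 60
python3 -m handwheel '{"offset": [[0,0,0.5],[0,0,1],[0,0,1]], "rot": [[0,0,0],[0,0,0],[0,0,0]]}' -1 60
```

```text
t: 10.92
tool_pos: [597.9, -110.0, 316.7]
tool_rot: [2.47, 1.942, 0.0]
ft_force: [-0.6, -0.7, -1.0]
gripper_width: 11.4
t: 11.3
tool_pos: [597.9, -109.9, 315.5]
tool_rot: [-2.47, -1.942, -0.0]
ft_force: [-0.1, -0.2, -1.1]
gripper_width: 11.4
t: 11.68
tool_pos: [597.9, -109.9, 314.5]
tool_rot: [-2.47, -1.942, -0.0]
ft_force: [-0.3, 0.1, -0.3]
gripper_width: 11.0
```

```bash
for i in 1; do python3 -m handwheel '{"offset": [[0,0,0.5],[0,0,1],[0,0,1]], "rot": [[0,0,0],[0,0,0],[0,0,0]]}' -1 60; done
python3 -m handwheel '{"offset": [[0,0,0.5],[0,0,0.5]], "rot": [[0,0,0],[0,0,0]]}' -1 60
```

```text
t: 12.05
tool_pos: [597.9, -109.9, 313.5]
tool_rot: [-2.47, -1.942, -0.0]
ft_force: [0.0, 0.5, -0.3]
gripper_width: 11.1
t: 12.3
tool_pos: [597.9, -109.9, 313.0]
tool_rot: [-2.47, -1.942, 0.0]
ft_force: [0.7, 1.1, -0.7]
gripper_width: 11.0
```

```bash
python3 -m handwheel '{"offset": [[0,0,0.5],[0,0,0.5]], "rot": [[0,0,0],[0,0,0]]}' -1 60
```

```text
t: 12.55
tool_pos: [597.9, -109.9, 312.4]
tool_rot: [-2.47, -1.942, 0.0]
ft_force: [-0.4, -0.0, -0.3]
gripper_width: 11.0
```

```bash
python3 -m handwheel '{"offset": [[0,0,0.5],[0,0,0.5]], "rot": [[0,0,0],[0,0,0]]}' -1 60
```

```text
t: 12.8
tool_pos: [597.9, -109.9, 312.0]
tool_rot: [-2.47, -1.942, -0.0]
ft_force: [-0.4, 0.1, -0.3]
gripper_width: 11.3
```

```bash
python3 -m handwheel '{"offset": [[0,0,0.5],[0,0,0.5]], "rot": [[0,0,0],[0,0,0]]}' -1 60
```

```text
t: 13.05
tool_pos: [597.9, -109.9, 311.4]
tool_rot: [-2.47, -1.942, 0.0]
ft_force: [0.2, -0.8, -0.2]
gripper_width: 11.1
```

```bash
python3 -m handwheel '{"offset": [[0,0,0.5],[0,0,0.5]], "rot": [[0,0,0],[0,0,0]]}' -1 60
```

```text
t: 13.3
tool_pos: [597.9, -109.9, 311.0]
tool_rot: [-2.47, -1.942, -0.0]
ft_force: [-0.7, 0.4, 0.3]
gripper_width: 11.4
```

```bash
python3 -m handwheel '{"offset": [[0,0,0.5],[0,0,0.5]], "rot": [[0,0,0],[0,0,0]]}' -1 60
```

```text
t: 13.55
tool_pos: [597.9, -110.0, 310.4]
tool_rot: [-2.47, -1.942, 0.0]
ft_force: [0.4, -0.4, -0.7]
gripper_width: 11.3
```

```bash
python3 -m handwheel '{"offset": [[0,0,0.5],[0,0,0.5]], "rot": [[0,0,0],[0,0,0]]}' -1 60
```

```text
t: 13.8
tool_pos: [597.9, -109.9, 310.0]
tool_rot: [-2.47, -1.942, -0.0]
ft_force: [0.1, 0.8, 0.6]
gripper_width: 11.0
```

```bash
python3 -m handwheel '{"offset": [[0,0,0.5],[0,0,0.5]], "rot": [[0,0,0],[0,0,0]]}' -1 60
```

```text
t: 14.05
tool_pos: [597.9, -109.9, 309.5]
tool_rot: [-2.47, -1.942, -0.0]
ft_force: [-0.3, 0.2, -0.8]
gripper_width: 11.1
```

```bash
python3 -m handwheel '{"offset": [[0,0,0.5],[0,0,0.5]], "rot": [[0,0,0],[0,0,0]]}' -1 60
```

```text
t: 14.3
tool_pos: [597.9, -109.9, 309.1]
tool_rot: [2.47, 1.942, 0.0]
ft_force: [0.3, -0.1, 0.1]
gripper_width: 11.3
```

```bash
python3 -m handwheel '{"offset": [[0,0,0.5],[0,0,0.5]], "rot": [[0,0,0],[0,0,0]]}' -1 60
```

```text
t: 14.55
tool_pos: [597.9, -109.9, 308.6]
tool_rot: [2.47, 1.942, 0.0]
ft_force: [1.0, -0.5, 4.2]
gripper_width: 11.2
```

```bash
python3 -m handwheel '{"offset": [[0,0,0.5],[0,0,0.5]], "rot": [[0,0,0],[0,0,0]]}' -1 60
```

```text
t: 14.8
tool_pos: [598.0, -109.9, 308.2]
tool_rot: [2.47, 1.941, 0.001]
ft_force: [-0.0, 0.5, 6.4]
gripper_width: 11.0
```

Contact came 4.8 mm below the thick-shaft height, so the clip is in the groove. I'll press on gently.

```bash
python3 -m handwheel '{"offset": [[0,0,0.5],[0,0,0.5]], "rot": [[0,0,0],[0,0,0]]}' -1 60
```

```text
t: 15.05
tool_pos: [598.0, -109.9, 307.9]
tool_rot: [2.469, 1.941, 0.001]
ft_force: [-0.9, 0.0, 7.9]
gripper_width: 11.0
```

```bash
python3 -m handwheel '{"offset": [[0,0,0.5],[0,0,0.5]], "rot": [[0,0,0],[0,0,0]]}' -1 60
```

```text
t: 15.3
tool_pos: [598.0, -109.9, 307.4]
tool_rot: [2.469, 1.941, 0.001]
ft_force: [-0.8, 0.0, 9.1]
gripper_width: 11.2
```

```bash
python3 -m handwheel '{"offset": [[0,0,0.5],[0,0,0.5]], "rot": [[0,0,0],[0,0,0]]}' -1 60
```

```text
t: 15.55
tool_pos: [598.0, -109.9, 306.9]
tool_rot: [2.469, 1.941, 0.001]
ft_force: [-1.5, 0.7, 8.5]
gripper_width: 11.2
```

```bash
python3 -m handwheel '{"offset": [[0,0,0.5],[0,0,0.5]], "rot": [[0,0,0],[0,0,0]]}' -1 60
```

```text
t: 15.8
tool_pos: [598.0, -109.9, 306.5]
tool_rot: [2.469, 1.941, 0.001]
ft_force: [-1.2, -0.3, 10.4]
gripper_width: 11.0
```

```bash
python3 -m handwheel '{"offset": [[0,0,0.5],[0,0,0.5]], "rot": [[0,0,0],[0,0,0]]}' -1 60
```

```text
t: 16.05
tool_pos: [598.0, -109.9, 305.9]
tool_rot: [2.469, 1.941, 0.001]
ft_force: [-0.5, 1.0, 9.4]
gripper_width: 10.8
```

```bash
python3 -m handwheel '{"offset": [[0,0,0.5],[0,0,0.5]], "rot": [[0,0,0],[0,0,0]]}' -1 60
```

```text
t: 16.3
tool_pos: [598.0, -109.9, 305.4]
tool_rot: [2.469, 1.941, 0.001]
ft_force: [-0.1, -0.0, 8.8]
gripper_width: 11.1
```

Run:
```python
from h import *
snap('side','s6');snap('wrist','w6')
a=load('s6')[0][100:200,250:370];b=load('w6')[0][150:250,255:375]
cv2.imwrite('pics/crop6.png',cv2.resize(np.hstack([a,b])[:,:,::-1],None,fx=3.3,fy=3.3,interpolation=cv2.INTER_CUBIC))
```

```text
(no output)
```

View pics/crop6.png

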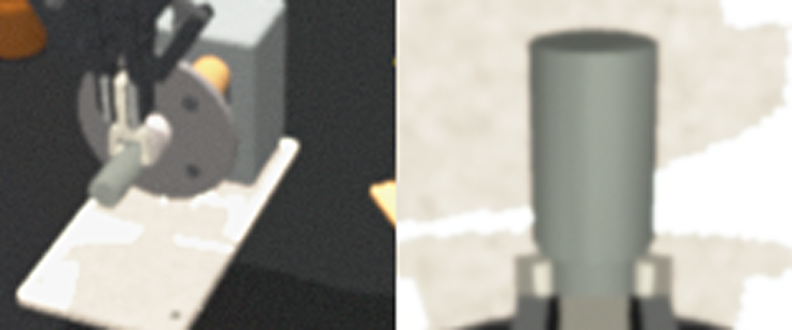

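The picture shows the legs astride the groove, with the force level at 9 N as they spread. I'll keep going in 1 mm steps.

```bash
python3 -m handwheel '{"offset": [[0,0,0.5],[0,0,1]], "rot": [[0,0,0],[0,0,0]]}' -1 60
```

```text
t: 16.65
tool_pos: [598.0, -109.9, 304.5]
tool_rot: [2.469, 1.941, 0.001]
ft_force: [-1.1, 0.4, 10.8]
gripper_width: 11.0
```

```bash
python3 -m handwheel '{"offset": [[0,0,0.5],[0,0,1]], "rot": [[0,0,0],[0,0,0]]}' -1 60
```

```text
t: 16.9
tool_pos: [598.0, -109.9, 303.4]
tool_rot: [2.47, 1.941, 0.001]
ft_force: [-0.7, -0.0, 8.3]
gripper_width: 11.4
```

```bash
python3 -m handwheel '{"offset": [[0,0,0.5],[0,0,1]], "rot": [[0,0,0],[0,0,0]]}' -1 60
```

```text
t: 17.15
tool_pos: [598.0, -109.9, 302.3]
tool_rot: [2.469, 1.941, 0.001]
ft_force: [0.0, 0.3, 8.1]
gripper_width: 11.2
```

```bash
python3 -m handwheel '{"offset": [[0,0,0.5],[0,0,1]], "rot": [[0,0,0],[0,0,0]]}' -1 60
```

```text
t: 17.4
tool_pos: [598.0, -109.9, 301.1]
tool_rot: [2.47, 1.942, 0.0]
ft_force: [0.2, -0.0, 3.5]
gripper_width: 11.1
```

```bash
python3 -m handwheel '{"offset": [[0,0,0.5],[0,0,1]], "rot": [[0,0,0],[0,0,0]]}' -1 60
```

```text
t: 17.65
tool_pos: [597.9, -109.9, 299.9]
tool_rot: [-2.47, -1.942, -0.0]
ft_force: [0.8, -0.2, 0.0]
gripper_width: 10.9
```

```bash
python3 -m handwheel '{"offset": [[0,0,0.5],[0,0,1]], "rot": [[0,0,0],[0,0,0]]}' -1 60
```

```text
t: 17.9
tool_pos: [597.9, -109.9, 298.8]
tool_rot: [-2.47, -1.942, 0.0]
ft_force: [1.8, -0.9, -0.7]
gripper_width: 11.2
```

```bash
python3 -m handwheel '{"offset": [[0,0,0.5],[0,0,1]], "rot": [[0,0,0],[0,0,0]]}' -1 60
```

```text
t: 18.15
tool_pos: [597.9, -109.9, 297.8]
tool_rot: [-2.469, -1.942, 0.0]
ft_force: [1.4, 0.4, -2.3]
gripper_width: 11.1
```

Past the widest point: the force has turned negative as the clip pulls itself in. Now down to the seat.

```bash
python3 -m handwheel '{"offset": [[0,0,0.5],[0,0,1]], "rot": [[0,0,0],[0,0,0]]}' -1 60
```

```text
t: 18.4
tool_pos: [597.9, -109.9, 296.9]
tool_rot: [-2.47, -1.941, 0.0]
ft_force: [1.7, -0.4, -3.0]
gripper_width: 11.1
```

```bash
python3 -m handwheel '{"offset": [[0,0,0.5],[0,0,1]], "rot": [[0,0,0],[0,0,0]]}' -1 60
```

```text
t: 18.65
tool_pos: [597.9, -109.9, 295.9]
tool_rot: [-2.47, -1.942, 0.0]
ft_force: [0.4, 0.3, -3.4]
gripper_width: 11.2
```

```bash
python3 -m handwheel '{"offset": [[0,0,0.5],[0,0,1]], "rot": [[0,0,0],[0,0,0]]}' -1 60
```

```text
t: 18.9
tool_pos: [597.9, -109.9, 295.0]
tool_rot: [-2.47, -1.942, 0.0]
ft_force: [0.5, 0.5, -2.9]
gripper_width: 11.2
```

```bash
python3 -m handwheel '{"offset": [[0,0,0.5],[0,0,0.5]], "rot": [[0,0,0],[0,0,0]]}' -1 60
```

```text
t: 19.15
tool_pos: [597.9, -109.9, 294.5]
tool_rot: [-2.47, -1.942, -0.0]
ft_force: [1.1, -0.3, -3.6]
gripper_width: 11.1
```

```bash
python3 -m handwheel '{"offset": [[0,0,0.5],[0,0,0.5]], "rot": [[0,0,0],[0,0,0]]}' -1 60
```

```text
t: 19.4
tool_pos: [597.9, -109.9, 294.2]
tool_rot: [2.47, 1.942, 0.0]
ft_force: [-0.6, 1.0, 3.5]
gripper_width: 11.6
```

```bash
python3 -m handwheel '{"offset": [[0,0,0.5],[0,0,0.5]], "rot": [[0,0,0],[0,0,0]]}' -1 60
```

```text
t: 19.65
tool_pos: [597.9, -109.9, 294.1]
tool_rot: [2.469, 1.941, 0.001]
ft_force: [-3.0, -0.1, 10.6]
gripper_width: 11.2
```

```bash
python3 -m handwheel '{"offset": [[0,0,0.5],[0,0,0.5]], "rot": [[0,0,0],[0,0,0]]}' -1 60
```

```text
t: 19.9
tool_pos: [597.9, -109.9, 293.9]
tool_rot: [2.469, 1.941, 0.001]
ft_force: [-4.4, -0.4, 16.6]
gripper_width: 11.1
```

The clip bottomed hard at TCP z 294.2, 14.5 mm below first contact, as a full seat should be. Relieving the load, releasing, and rising.

```bash
python3 -m handwheel '{"offset": [[0,0,-0.5],[0,0,-1],[0,0,-1]], "rot": [[0,0,0],[0,0,0],[0,0,0]]}' -1 60
python3 -m handwheel '{"offset": [[0,0,0],[0,0,0],[0,0,0],[0,0,0],[0,0,0],[0,0,0]], "rot": [[0,0,0],[0,0,0],[0,0,0],[0,0,0],[0,0,0],[0,0,0]]}' 0.2 20
python3 - <<'E'
from h import *
snap('wrist','w7')
E
```

```text
t: 20.27
tool_pos: [597.9, -109.9, 294.2]
tool_rot: [2.47, 1.942, 0.0]
ft_force: [-1.4, 0.5, 5.1]
gripper_width: 11.2
t: 21.02
tool_pos: [597.9, -109.9, 294.0]
tool_rot: [-2.47, -1.942, -0.0]
ft_force: [-0.2, -0.0, 0.4]
gripper_width: 51.1
```

View pics/w7.png

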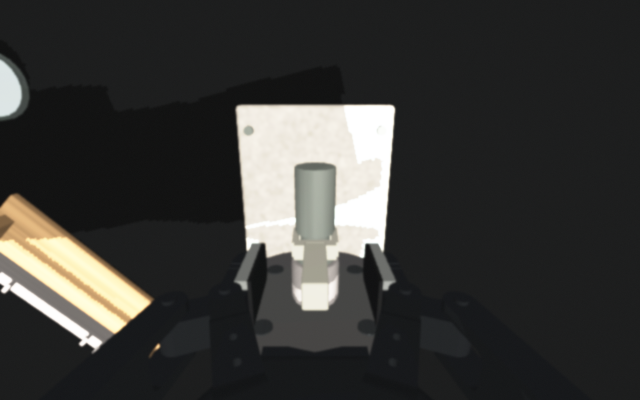

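The fingers are clear of the tab, which stands upright at (315,270). Rising and checking.

```bash
python3 -m handwheel '{"offset": [[0,0,-10],[0,0,-30],[0,0,-60],[0,0,-90],[0,0,-100],[0,0,-100],[0,0,-100],[0,0,-100],[0,0,-100]], "rot": [[0,0,0],[0,0,0],[0,0,0],[0,0,0],[0,0,0],[0,0,0],[0,0,0],[0,0,0],[0,0,0]]}'
python3 - <<'E'
from h import *
for n in('wrist','side','scene'): snap(n,n[0]+'8')
a=np.radians(76.3);d=np.array([np.cos(a),np.sin(a)]);n=np.array([-d[1],d[0]])
O=np.array([597.9,-109.9])
W,p=cloud('w8');P=W.reshape(-1,3)
L=np.c_[(P[:,:2]-O)@d,(P[:,:2]-O)@n,P[:,2]]
s=(abs(L[:,0])<20)&(abs(L[:,1])<20)&(L[:,2]>145)&(L[:,2]<165); q=L[s];print('tab top (expect z~154.5)',len(q),q.min(0),q.max(0),np.median(q,0))
s=(L[:,0]>30)&(abs(L[:,1])<14)&(L[:,2]>85)&(L[:,2]<115);print('free end',np.percentile(L[s],[1,99],axis=0).round(1))
cv2.imwrite('pics/crop8.png',cv2.resize(np.hstack([load('s8')[0][90:210,240:360],load('w8')[0][140:260,255:375]])[:,:,::-1],None,fx=3.3,fy=3.3,interpolation=cv2.INTER_CUBIC))
for t in('s8','scene0','side0'):
    W,p=cloud(t);P=W.reshape(-1,3)
    s=(P[:,2]>30)&(P[:,2]<95)&(abs(P[:,0]-375)<60)&(abs(P[:,1]-45)<60);print(t,'beaker',np.nanpercentile(P[s],[1,99],axis=0).round(1).tolist() if s.any() else 0)
    s=(P[:,2]>66)&(P[:,2]<75)&(abs(P[:,0]-528)<20)&(abs(P[:,1]-208)<20);print('spare',s.sum(),P[s].mean(0))
E
```

```text
t: 22.2
tool_pos: [597.9, -109.9, 393.6]
tool_rot: [-2.469, -1.941, 0.001]
ft_force: [0.1, 0.1, 0.4]
gripper_width: 51.2
tab top (expect z~154.5) 328 [ -7.33645501  -5.11908466 145.02116409] [  6.8049126    6.47276411 156.10942144] [  1.44515885   0.64913113 154.35705132]
free end [[ 30.3 -11.3  93.4]
 [ 45.9  11.8 111.4]]
s8 beaker [[328.2, 10.8, 31.0], [392.6, 72.8, 92.3]]
spare 52 [528.28472647 206.5468438   70.22323772]
scene0 beaker [[328.1, 10.8, 31.2], [392.5, 72.7, 92.5]]
spare 52 [528.37309086 206.6008974   70.4244789 ]
side0 beaker [[330.0, 11.6, 31.4], [392.4, 76.3, 90.2]]
spare 48 [527.87048325 209.17109961  69.16128512]
```

View pics/crop8.png

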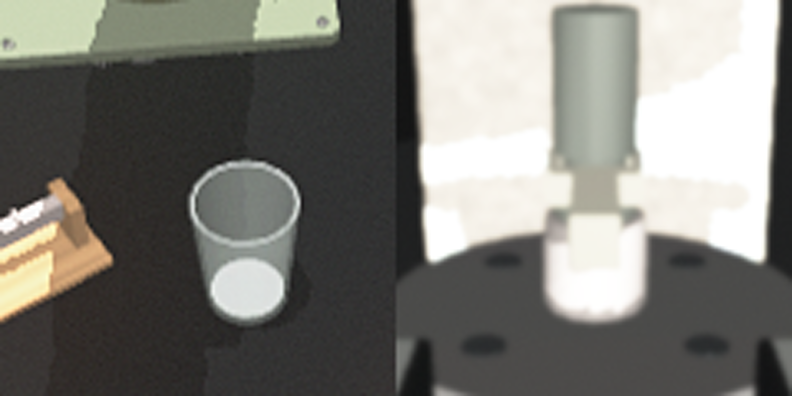

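View pics/s8.png

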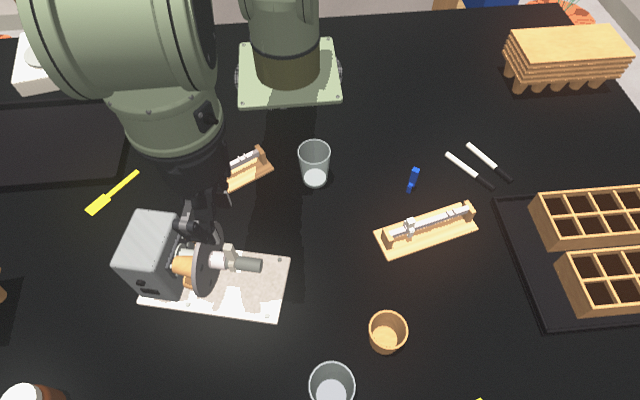

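The scene view shows the clip upright at (229,255), the slot empty, and the spare and beaker unmoved. The tab top is at z 154.4, and 154.5 is expected when home. Handing in.

```bash
python3 -c "
from bench import sign_off
print(sign_off())"
```

```text
the job is handed in; nothing more can be done
None
```

The long-tabbed clip is snapped home in the groove next to the wheel's hub. I let it go and handed the job in at about 22 s, with the gripper about 100 mm above it.

**Seating:** The clip first touched about 4.8 mm below where the thick shaft would have stopped it, so it was over the groove. The legs spread at 8–11 N, the clip then pulled itself in (about −3 N), and it bottomed at TCP z 294.2. The highest reading on the shaft was about 17 N, on that final press.

**Last checks:**
- **Clip:** upright, with the top of its tab at 154.4 mm; fully home should give 154.5 mm.
- **Shaft:** the free end is within about 0.3 mm of where it started.
- **Spare clip and beaker:** both unmoved to within about 0.2 mm in the scene camera.

No check failed. My last side-camera picture was overwritten because I reused its file name, so the final check rests on the wrist and scene cameras only.

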